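# Inject the sample: empty the syringe, then throw the valve lever past its notch to inject

## Task

Inject the sample: with the valve lever still at load, press the plunger of the syringe standing in the valve fully down, then push the lever round, on past the sprung notch in the middle of its swing, to the inject stop at the far end, and leave it there. The syringe stays seated in its port, and everything else on the bench and deck stays where it stands.

Things in the scene. Friction and masses are not known exactly. Their poses are not given: they have to be found in the camera images.
- valve_stand: injection valve stand, fixed to the bench: white sheet-metal bridge, level deck 220 mm (x) by 260 mm (y), deck top 90 mm above the bench. Origin on the bench under the valve's axis (middle of the deck); z up, -x edge (operator's side) roughly towards the robot. On the axis the black hub, 48 mm across, 35 mm high, with the syringe upright in it; behind it (+x) a detent block and pin to 96 mm from the axis, 30 mm high.
- lever_axis (a point): point on the deck top (90 mm above the bench) on the lever's vertical axis; axes as the stand's. The lever's detent holds it at both stops and in the middle notch: about 4 N at the grip to leave a stop, 5 N to leave the notch. It snaps into the notch once beyond 0.34 rad, and home to the inject stop only beyond 1.24; let go between these, it springs back to the notch.
- lever (a joint): lever angle, rad. 0 = load stop: from above the lever points 135 degrees from the stand's +x (to the operator's side and left, -x +y). It grows counter-clockwise from above: 0.785 (straight along -x) is the sprung middle notch, ports shut; 1.571 (225 degrees, -x -y) is the inject stop. So it is pushed from the stand's +y side towards its -y side. Black marks on the deck show the three.
- lever_grip (a point): middle of the lever's black tapered grip, on its centre line, 80 mm from the axis, 52 mm above the deck; moves with the lever. The grip is about 17 mm thick here. The lever is straight and rises outwards at 28 degrees from the hub, in a vertical plane through the axis, to a blunt end 95 mm from the axis, 60 mm above the deck. About 42 mm of height is free between deck and grip here.
- plunger (a joint): how far the syringe plunger is pressed down, m. It starts nearly drawn out (0.002 to 0.010); 0.030 is fully down, on its stop. It moves stiffly (3 to 6 N) and stays where it is left.
- plunger_top (a point): centre of the top of the plunger's flat round thumb rest, 18 mm across, facing up, on the valve's axis; 123 mm above the deck at plunger joint 0, 93 mm above the deck (183 mm above the bench) when fully down.
- syringe (a joint): how far the syringe barrel is pulled up out of its fill port in the hub, m; 0 = seated. Held only by friction of about 6 N. The barrel is 13 mm thick, with finger wings 32 mm wide (along the stand's y) 87 mm above the deck. It does not turn with the lever.
- vial_deck: amber vial with a white cap, 22 mm across, 45 mm high, standing on the deck behind the valve (deck frame: far left). Origin: centre of its underside. Leave alone.
- vial_bench: amber vial with a white cap, 28 mm across, 60 mm high, standing on the bench 50 mm or so left of the stand. Origin: centre of its underside. Leave alone.
- spare_syringe: capped spare syringe, 90 mm long, lying on the bench left of the stand. Origin under its middle. Leave alone.
- wrench: open-ended fitting wrench, 130 mm long, lying flat. Leave alone.
- beaker: empty glass beaker, 64 mm across, 75 mm high, standing on the bench right of the stand. Origin: centre of its underside. Leave alone.
- small_bottle: glass bottle with a yellow cap, 56 mm across, 105 mm high. Origin: centre of its underside. Leave alone.
- vial_rack: grey rack of capped vials, 90 x 150 mm, 64 mm high. Origin: centre of its underside. Leave alone.
- timer: flat grey bench timer, 65 x 75 mm, 18 mm high. Origin: centre of its underside. Leave alone.

How it is judged (in metres and radians):
On the way, in this order (a step that is already met when the one before it is completed fails the run):
1. the plunger is pressed fully down while the lever is at load (value of joint plunger above 0.0275 m and value of joint lever below 0.15 rad and value of joint syringe below 0.004 m), for 0.2 s.
2. the lever has gone past the notch and stands at the inject stop (value of joint lever above 1.5 rad and value of joint plunger above 0.027 m), for 0.2 s.
At the end, for the whole second after the job is handed in: The lever rests at the inject stop (joint above 1.50 of 1.571 rad), the plunger is down to within 3 mm of its stop, the syringe is seated to within 4 mm, and every other loose thing is within 20 mm of where it stood (all of step 2 and velocity of joint lever between -0.05 and 0.05 rad/s and value of joint syringe below 0.004 m and distance of each of vial_deck, vial_bench, spare_syringe, wrench, beaker, small_bottle, vial_rack, timer from where it was at the start of the episode below 0.02 m); the robot touches nothing.
It fails at once if the lever is moved away from load before the plunger is fully down (value of joint lever above 0.2 rad and value of joint plunger below 0.027 m).
It fails at once if the syringe is lifted out of its port (value of joint syringe above 0.006 m).
It fails at once if another thing on the bench or deck is lifted, carried or knocked aside (distance of any of vial_deck, vial_bench, spare_syringe, wrench, beaker, small_bottle, vial_rack, timer from where it was at the start of the episode above 0.02 m).
It also fails if it takes over 48 s, if anything falls off the work surface, if the arm or the gripper's body presses on something with over 40 N, if the wrist force passes 120 N, or if a joint passes its speed limit or range.

## Robot

A 6-joint arm with a two-finger parallel gripper is mounted at the origin on the work surface. World frame = base frame: x ahead of the robot, y to its left, z up, the work surface at z = 0. Lengths are in m, angles in degrees, forces in N, time in s.
With the tool pointing down it reaches from about 0.35 to 0.925 m from the base axis. Payload 6.4 kg.
Tool frame: the origin (TCP) lies at the very end of the fingers, on their centre line; the grasp point (between the pads) lies 19 mm behind it; y points along the fingers, x is the direction in which the jaws open and shut, and the axes are right-handed (so a half turn about y gives the same grasp; the last joint's range is limited). The gripper opens to 94 mm and grips with 3 to 60 N. Pads are 16 mm wide; open, the fingers measure 119 mm over their backs; the gripper's body (75 mm by 177 mm) begins 78 mm behind the grasp point.
Start: joints at [-77.813, 14.043, 89.255, -0, 76.702, -9.975], TCP at [0.245, -0.602, 0.205] pointing down, gripper open.
Joint ranges: [-179.41, 179.41], [-58.25, 129.5], [7.25, 145.43], [-54.29, 234.29], [11.92, 165.04], [-157.13, 157.13]. Speed limits (degrees/s): [147.25, 147.25, 180, 180, 180, 180].

## Interface

Orientations are given as [roll, pitch, yaw] about the fixed x, y, z axes, in that order (R = Rz(yaw) Ry(pitch) Rx(roll)).
In Python, from rig import status, vision, order gives the robot as it stands.
- The arm moves only by the shell command python3 -m handwheel 'ROWS' [FORCE]. ROWS is a JSON object of lists of equal length, an entry for each row: "slide": the shift along the tool's x, y, z in m, a list of three; "twist": the turn about the tool's y in units of 5 degrees (1.0 is 5 degrees); "jaw": the finger opening in m, from 0 to 0.094. A call has 1 to 12 rows; each row shifts and turns the commanded pose from where the row before left it, along the tool's axes as they then stand; what a row does not reach is not made up. A row lasts 1/12 s, in which the tool goes at most 41.7 mm and 7.16 degrees, less where a joint would pass 70% of its speed; a pose out of reach is approached as far as the arm can. A call with a gripper value outside its range is refused whole. The fingers move at their own pace and stop on an object; FORCE is the grip in N (left out, the last holds). Time passes only in rows, so rows that do not move let the fingers close. It gives the time, the measured TCP pose, the force and the opening at its end, in the units of the state.
- status.read_state(): the state, without advancing time (a new reading comes with each control period).
- vision.read_camera(name): name is "side" or "top" or "wrist"; returns (picture, depth): 384x512x3 uint8, red, green, blue; 384x512 float32, m along the optical axis (not along the pixel's ray), 0 where there is no reading.
- vision.get_calibration(name): a dict with "fx", "fy", "cx", "cy" (pixels), "rvec" (rotation vector, rad) and "tvec" (3), from world to camera coordinates, as OpenCV has them. Camera axes: x right, y down, z forward; pixel columns grow to the right and rows downward; lengths in m; the calibration is good to about 2 mm. A picture is of the moment at which its call begins: read the wrist's pose just before it. get_calibration takes no time and is no camera call; for the wrist camera it gives the pose at the moment of the call.
- order.close_job(): hands the job in, once; it reports no verdict.
Trained networks look in the newest picture that a camera, given by its name, has taken for a name from the list of things; names that differ only in an ending like _2 or _b are one class to them, and where a whole thing is asked for, a point or a joint stands for the part that bears it (a point fixed in the world has none). Each returns a list of dicts, best first, with "score" (0 to 1); they miss things now and then, are a little off and sometimes report something else, mostly with a low value. They report only what shows in the picture. A call takes as long as a camera call.
- vision.spot_in(camera, target): "location" ([x, y, z] in m, in the coordinates of the camera as it stood for that picture, good to about 4 mm: the middle of the surface that is visible of it).
- vision.place_of(camera, target): "location" ([x, y, z] in m, in the coordinates of the camera as it stood for that picture, good to about 4 mm: a listed point, or the origin of a listed thing).
The state is a dict: "t": time; "q": joint angles; "dq": joint speeds; "effort": joint torques, N m; "tool_pos": TCP position; "eef_rot": TCP orientation; "force": force on the tool from outside, world axes, zero at the start; "wrist_torque": the same for the moment, N m; "grip_width": opening from 0.0 (shut) to 1.0 (fully open).
Only numpy, scipy, OpenCV 4.12 (cv2) and the standard library are available. Lean on these libraries where they do the work, as an engineer would, in place of code of your own. Each camera call takes 0.05 s, during which the arm holds its last target.

## Working session

There is one attempt and no reset: what is moved stays moved. The work goes in short steps, Python scripts to look and compute and a shell command to move; the robot and the scene stay as the last step left them, time stands still between calls to the robot, and variables do not carry over. Pictures are saved under pics/ and viewed, and the job is handed in when it is done.

```bash
mkdir -p pics; cat > h.py <<'E'
import numpy as np, cv2
from rig import status, vision, order
from scipy.spatial.transform import Rotation as R
def cal(n):
    c=vision.get_calibration(n); Rm=cv2.Rodrigues(np.array(c['rvec'],float))[0]; return c,Rm,np.array(c['tvec'],float).ravel()
def c2w(n,p,k=None):
    c,Rm,t=k or cal(n); return Rm.T@(np.array(p)-t)
def w2p(n,P,k=None):
    c,Rm,t=k or cal(n); q=Rm@np.array(P)+t; return c['fx']*q[0]/q[2]+c['cx'],c['fy']*q[1]/q[2]+c['cy']
def shot(n,f):
    im,d=vision.read_camera(n); cv2.imwrite('pics/'+f,im[:,:,::-1]); return im,d
E
python3 - <<'E'
from h import *
s=status.read_state(); print({k:np.round(v,3) for k,v in s.items()})
for n in ('top','side'):
    im,d=shot(n,n+'1.png')
    for t in ('lever_axis','lever_grip','plunger_top','valve_stand','vial_deck','vial_bench','beaker','small_bottle','vial_rack','timer','wrench','spare_syringe'):
        r=vision.place_of(n,t)
        print(n,t,[(round(x['score'],2),np.round(c2w(n,x['location']),4).tolist()) for x in r[:2]])
print(status.read_state()['t'])
E
```

```text
{'t': np.float64(0.0), 'q': array([-7.7811e+01,  1.4084e+01,  8.9323e+01, -1.0000e-03,  7.6701e+01,
       -9.9750e+00]), 'dq': array([ 0.037,  0.022,  0.068,  0.045,  0.006, -0.17 ]), 'effort': array([ 2.0000e-03, -4.1584e+01, -3.1461e+01,  6.9000e-02,  3.3000e-02,
       -0.0000e+00]), 'tool_pos': array([ 0.245, -0.601,  0.204]), 'eef_rot': array([-89.983,   0.106, -67.837]), 'force': array([ 0.219, -0.272,  0.139]), 'wrist_torque': array([0.039, 0.013, 0.026]), 'grip_width': np.float64(0.999)}
top lever_axis [(0.9, [0.5746, 0.019, 0.0885]), (0.57, [0.4346, -0.4159, -0.0009])]
top lever_grip [(0.69, [0.5139, 0.0673, 0.1436])]
top plunger_top []
top valve_stand [(0.59, [0.5757, 0.0159, 0.0007])]
top vial_deck [(0.42, [0.6496, 0.1104, 0.0912])]
top vial_bench [(0.44, [0.5378, 0.2212, 0.0003])]
top beaker [(0.54, [0.5656, -0.1851, -0.0008])]
top small_bottle [(0.6, [0.6372, 0.439, 0.0004])]
top vial_rack [(0.73, [0.6466, -0.4661, -0.0014]), (0.57, [0.534, 0.2223, 0.0021])]
top timer [(0.7, [0.3345, 0.303, -0.0002])]
top wrench [(0.67, [0.4328, -0.4179, -0.0002]), (0.61, [0.5734, 0.0192, 0.0012])]
top spare_syringe [(0.55, [0.4754, 0.4406, 0.0018])]
side lever_axis [(0.65, [0.5712, 0.0195, 0.0925]), (0.52, [0.5678, 0.0216, 0.2041])]
side lever_grip [(0.72, [0.5061, 0.0718, 0.1415]), (0.33, [0.3341, 0.3043, 0.0016])]
side plunger_top [(0.39, [0.5687, 0.0203, 0.2049])]
side valve_stand [(0.72, [0.5696, 0.025, 0.0016])]
side vial_deck [(0.66, [0.6505, 0.1118, 0.0894])]
side vial_bench [(0.51, [0.5323, 0.2241, -0.0026])]
side beaker [(0.85, [0.5593, -0.1842, 0.005])]
side small_bottle [(0.6, [0.6348, 0.4455, -0.0056])]
side vial_rack [(0.56, [0.647, -0.4611, 0.0033])]
side timer [(0.76, [0.3333, 0.3048, -0.0014]), (0.59, [0.5694, 0.0202, 0.2031])]
side wrench [(0.43, [0.4393, -0.4153, 0.0022])]
side spare_syringe [(0.8, [0.4748, 0.4494, 0.001])]
1.3
```

View pics/top1.png

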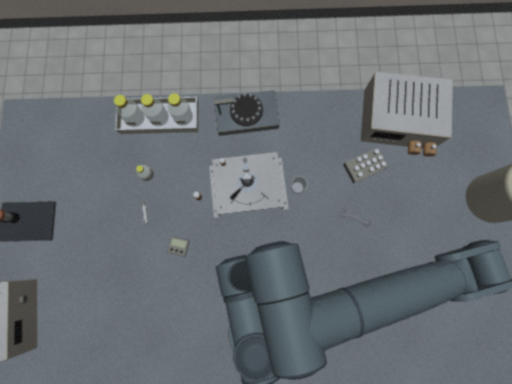

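View pics/side1.png

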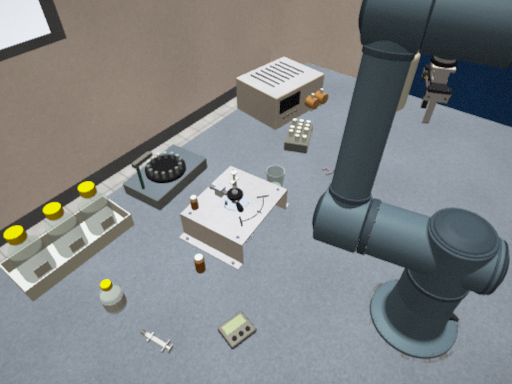

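```bash
python3 - <<'E'
from h import *
for n in ('top','side'):
    k=cal(n); print(n,'campos',np.round(-k[1].T@k[2],3),'axis', np.round(k[1],2).tolist())
    im,d=vision.read_camera(n)
    np.save(n+'d.npy',d)
    c=k[0]; v,u=np.mgrid[:384,:512]
    P=np.stack([(u-c['cx'])/c['fx']*d,(v-c['cy'])/c['fy']*d,d],-1)
    W=(P-k[2])@k[1]; ok=d>0
    m=ok&(np.hypot(W[...,0]-.571,W[...,1]-.02)<.03)&(W[...,2]>.185)
    w=W[m]; print(m.sum()); 
    for x in w[np.argsort(-w[:,2])][:40:3]: print(np.round(x,4))
    # deck edges
    m=ok&(abs(W[...,2]-.09)<.004)&(np.hypot(W[...,0]-.571,W[...,1]-.02)<.2)
    w=W[m].astype(np.float32)
    print(cv2.minAreaRect(w[:,:2]),w[:,2].mean())
E
```

```text
top campos [ 0.27  -0.014  1.406] axis [[-0.02, -1.0, -0.02], [-0.98, 0.02, -0.19], [0.19, 0.02, -0.98]]
18
[0.574  0.0222 0.2105]
[0.5747 0.0187 0.2078]
[0.5673 0.0153 0.2074]
[0.5748 0.0116 0.2065]
[0.5679 0.0189 0.2053]
[0.5793 0.0188 0.2041]Traceback (most recent call last):
  File "<stdin>", line 15, in <module>
cv2.error: OpenCV(4.12.0) /io/opencv/modules/imgproc/src/convhull.cpp:143: error: (-215:Assertion failed) total >= 0 && (depth == CV_32F || depth == CV_32S) in function 'convexHull'
```

```bash
python3 - <<'E'
from h import *
for n in ('top','side'):
    k=cal(n); d=np.load(n+'d.npy') if n=='top' else vision.read_camera(n)[1]
    c=k[0]; v,u=np.mgrid[:384,:512]
    P=np.stack([(u-c['cx'])/c['fx']*d,(v-c['cy'])/c['fy']*d,d],-1)
    W=(P-k[2])@k[1]; ok=d>0
    m=ok&(np.hypot(W[...,0]-.571,W[...,1]-.02)<.03)&(W[...,2]>.195)
    print(n,m.sum(),np.round(np.median(W[m],0),4), np.round(W[m][:,2].max(),4))
    m=ok&(abs(W[...,2]-.09)<.012)&(np.hypot(W[...,0]-.571,W[...,1]-.02)<.2)
    m=cv2.morphologyEx(m.astype(np.uint8),cv2.MORPH_OPEN,np.ones((3,3)))>0
    w=np.ascontiguousarray(W[m][:,:2],dtype=np.float32); print(m.sum(),cv2.minAreaRect(w),W[m][:,2].mean())
s=status.read_state(); print(s['t'])
E
```

```text
top 18 [0.5711 0.0187 0.2065] 0.2105
3315 ((0.5712578296661377, 0.017026275396347046), (0.2208978533744812, 0.2596178650856018), 5.063549995422363) 0.08962274392604395
side 26 [0.5703 0.0213 0.2083] 0.2119
4076 ((0.5711495876312256, 0.020161569118499756), (0.22227367758750916, 0.26428404450416565), 5.2933855056762695) 0.09125721532287003
1.4
```

```bash
python3 -m handwheel '{"slide":[[0,-0.03,0],[0,-0.03,0],[0,-0.02,0],[-0.02,0,0.024],[-0.02,0,0.024],[-0.02,0,0.024],[-0.02,0,0.024],[-0.02,0,0.024],[-0.02,0,0.024],[-0.02,0,0.024],[-0.02,0,0.024],[-0.02,0,0.024]],"twist":[0,0,0,0,0,0,0,0,0,0,0,0],"jaw":[0.05,0,0,0,0,0,0,0,0,0,0,0]}' 20
python3 -m handwheel '{"slide":[[-0.02,0,0.024],[-0.02,0,0.024],[-0.02,0,0.024],[-0.02,0,0.024],[-0.02,0,0.024],[-0.02,0,0.024],[-0.02,0,0.024],[-0.02,0,0.024],[-0.02,0,0.024],[0,0,0],[0,0,0]],"twist":[0,0,0,0,0,0,0,0,0,0,0],"jaw":[0,0,0,0,0,0,0,0,0,0,0]}'
```

```text
t: 2.4
tool_pos: [0.3778, -0.3524, 0.2856]
eef_rot: [-90.0, -0.0, -67.9]
force: [1.0, -0.2, -0.4]
grip_width: 0.184
t: 3.32
tool_pos: [0.5098, -0.1045, 0.2855]
eef_rot: [-90.0, -0.0, -67.7]
force: [-0.2, 0.0, -0.2]
grip_width: 0.007
```

```bash
python3 - <<'E'
from h import *
k=cal('wrist'); im,d=shot('wrist','w1.png'); print(status.read_state()['tool_pos'], 'cam',-k[1].T@k[2])
for t in ('plunger_top','lever_grip','lever_axis'):
    r=vision.place_of('wrist',t); print(t,[(round(x['score'],2),np.round(c2w('wrist',x['location'],k),4).tolist()) for x in r[:2]])
for P in [(.5715,.019,.207),(.510,.070,.142),(.5715,.019,.09)]: print(w2p('wrist',P,k))
c=k[0]; v,u=np.mgrid[:384,:512]
W=(np.stack([(u-c['cx'])/c['fx']*d,(v-c['cy'])/c['fy']*d,d],-1)-k[2])@k[1]
m=(d>0)&(np.hypot(W[...,0]-.571,W[...,1]-.02)<.03)&(W[...,2]>.195)
print(m.sum()); 
if m.sum(): print(np.median(W[m],0),W[m].min(0),W[m].max(0))
E
```

```text
[ 0.50946214 -0.10544804  0.28547184] cam [ 0.57284405 -0.07800731  0.46436616]
plunger_top [(0.85, [0.5747, 0.0208, 0.2086])]
lever_grip [(0.95, [0.5109, 0.0709, 0.143]), (0.23, [0.537, 0.2272, -0.0053])]
lever_axis [(0.76, [0.5679, 0.0165, 0.0893])]
(np.float64(141.08912845648285), np.float64(69.83552342566861))
(np.float64(98.40607215323081), np.float64(118.1155263844421))
(np.float64(177.65054037199147), np.float64(84.71816943506349))
427
[0.57225976 0.01990597 0.20674837] [0.56317553 0.01148595 0.20392693] [0.5807927  0.02920973 0.20917521]
```

View pics/w1.png

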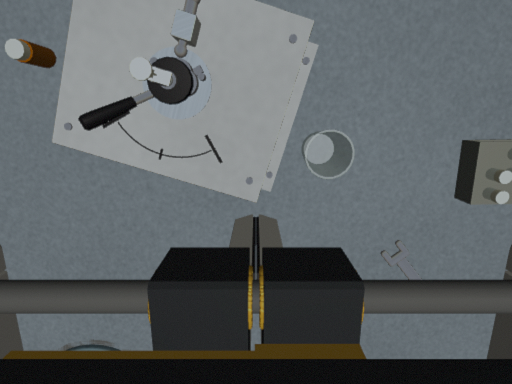

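```bash
python3 -m handwheel '{"slide":[[-0.0185,0,0.021],[-0.0185,0,0.021],[-0.0185,0,0.021],[-0.0185,0,0.021],[-0.0185,0,0.021],[0,0.01,0],[0,0.01,0],[0,0.01,0],[0,0.01,0],[0,0.01,0],[0,0,0]],"twist":[0,0,0,0,0,-1.1,-1.1,-1.1,-1.1,-1.1,0],"jaw":[0,0,0,0,0,0,0,0,0,0,0]}'
python3 - <<'E'
from h import *
k=cal('wrist'); im,d=shot('wrist','w2.png'); print(status.read_state()['tool_pos'],status.read_state()['eef_rot'])
r=vision.place_of('wrist','plunger_top'); print([(round(x['score'],2),np.round(c2w('wrist',x['location'],k),4).tolist()) for x in r[:2]])
E
```

```text
t: 4.43
tool_pos: [0.5705, 0.0187, 0.2331]
eef_rot: [-90.1, 0.2, -40.4]
force: [0.3, -0.7, 0.2]
grip_width: 0.004
[0.57110198 0.01868327 0.23435531] [-90.07448992   0.11329237 -40.54784147]
[(0.72, [0.5727, 0.0217, 0.2073])]
```

View pics/w2.png

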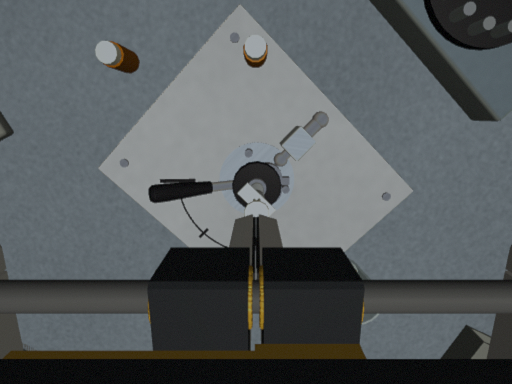

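```bash
python3 -m handwheel '{"slide":[[0.0,0.012,0.0015],[0,0.01,0],[0,0.005,0],[0,0.005,0],[0,0.005,0],[0,0.005,0],[0,0.005,0],[0,0,0]],"twist":[0,0,0,0,0,0,0,0],"jaw":[0,0,0,0,0,0,0,0]}'
```

```text
t: 5.2
tool_pos: [0.5724, 0.0209, 0.1872]
eef_rot: [-90.0, 0.1, -40.3]
force: [-0.4, 0.1, -0.5]
grip_width: 0.003
```

```bash
python3 -m handwheel '{"slide":[[0,0.002,0],[0,0.001,0]],"twist":[0,0],"jaw":[0,0]}';python3 -m handwheel '{"slide":[[0,0.001,0],[0,0.001,0]],"twist":[0,0],"jaw":[0,0]}'; python3 - <<'E'
from h import *
k=cal('wrist'); im,d=shot('wrist','w3.png'); shot('side','s3.png'); print(status.read_state()['tool_pos'],status.read_state()['force'])
cv2.imwrite('pics/s3c.png',cv2.resize(cv2.imread('pics/s3.png')[130:270,160:310],None,fx=4,fy=4))
E
```

```text
t: 5.37
tool_pos: [0.573, 0.0208, 0.1855]
eef_rot: [-90.0, -0.0, -40.3]
force: [-0.9, 0.3, 2.5]
grip_width: 0.006
t: 5.53
tool_pos: [0.573, 0.0208, 0.1837]
eef_rot: [-90.0, -0.0, -40.3]
force: [-1.7, 0.6, 2.9]
grip_width: 0.007
[0.57293038 0.02083285 0.18349422] [-0.00394291 -0.07160979  1.83927511]
```

View pics/s3c.png

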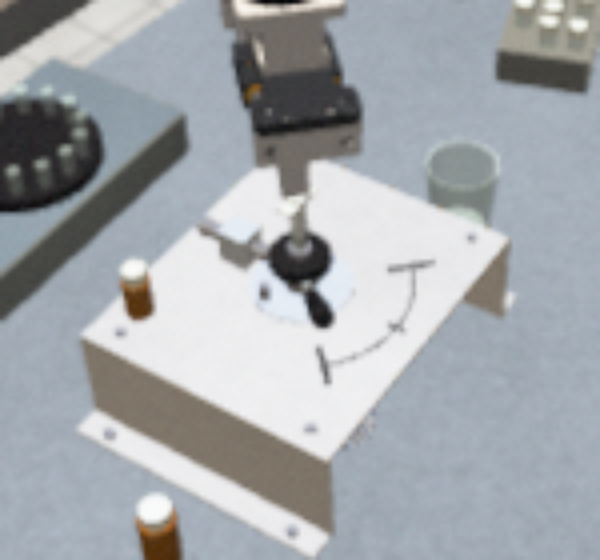

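View pics/w3.png

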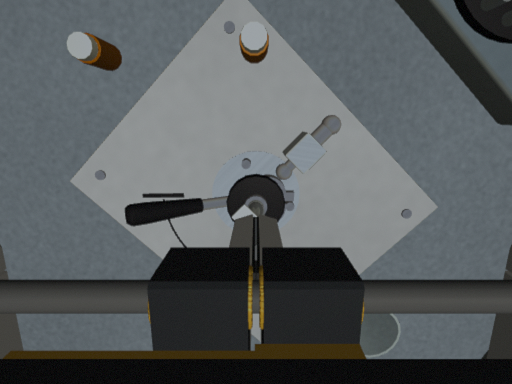

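```bash
python3 -m handwheel '{"slide":[[0,0.001,0],[0,0.001,0],[0,0,0]],"twist":[0,0,0],"jaw":[0,0,0]}';python3 -m handwheel '{"slide":[[0,0.001,0],[0,0.001,0],[0,0,0]],"twist":[0,0,0],"jaw":[0,0,0]}'
```

```text
t: 5.88
tool_pos: [0.5734, 0.0208, 0.1831]
eef_rot: [-90.0, -0.1, -40.3]
force: [-3.0, 0.9, 8.7]
grip_width: 0.006
t: 6.13
tool_pos: [0.5739, 0.0208, 0.183]
eef_rot: [-89.9, -0.1, -40.3]
force: [-5.3, 0.8, 15.9]
grip_width: 0.008
```

```bash
python3 -m handwheel '{"slide":[[0,0,0],[0,0,0],[0,-0.01,0],[0,-0.02,0],[0,-0.02,0],[-0.02,0,0.012],[-0.02,0,0.012],[-0.02,0,0.012],[-0.02,0,0.008],[0,0,0],[0,0,0]],"twist":[0,0,0,0,0,0,0,0,0,0,0],"jaw":[0,0,0,0,0,0,0,0,0,0,0]}'
python3 - <<'E'
from h import *
k=cal('wrist'); im,d=shot('wrist','w4.png'); print(status.read_state()['tool_pos'],status.read_state()['force'])
for t in ('plunger_top','lever_grip'):
  r=vision.place_of('wrist',t); print(t,[(round(x['score'],2),np.round(c2w('wrist',x['location'],k),4).tolist()) for x in r[:2]])
c=k[0]; v,u=np.mgrid[:384,:512]
W=(np.stack([(u-c['cx'])/c['fx']*d,(v-c['cy'])/c['fy']*d,d],-1)-k[2])@k[1]
m=(d>0)&(np.hypot(W[...,0]-.572,W[...,1]-.02)<.02)&(W[...,2]>.16)
if m.sum(): print(m.sum(),np.median(W[m],0),np.percentile(W[m][:,2],[5,95]))
E
```

```text
t: 7.05
tool_pos: [0.5401, 0.1065, 0.2292]
eef_rot: [-90.0, -0.0, -40.2]
force: [0.1, -0.5, 0.1]
grip_width: 0.007
[0.54047811 0.10585502 0.22929387] [-0.03634813 -0.6244078   1.12647708]
plunger_top [(0.71, [0.5772, 0.0185, 0.1836])]
lever_grip [(0.17, [0.6515, 0.1127, 0.0909])]
471 [0.57438314 0.02233779 0.18181438] [0.17566254 0.18333062]
```

View pics/w4.png

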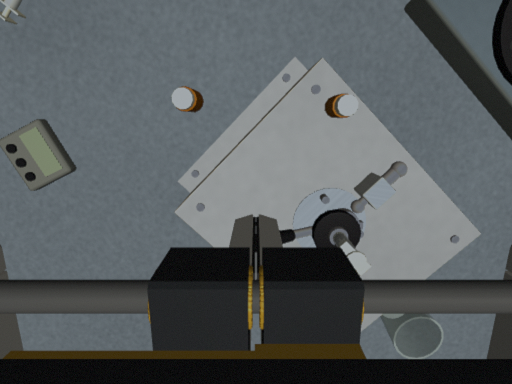

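```bash
python3 -m handwheel '{"slide":[[0,0.03,0],[0,0.03,0],[0,0.03,0],[0,0.025,0],[0,0,-0.01],[0,0,-0.01],[0,0,-0.004],[0,0,0]],"twist":[0,0,0,0,0,0,0,0],"jaw":[0,0,0,0,0,0,0,0]}'
python3 - <<'E'
from h import *
im,d=shot('side','s5.png'); print(status.read_state()['tool_pos'],status.read_state()['force'])
cv2.imwrite('pics/s5c.png',cv2.resize(im[130:270,160:310,::-1],None,fx=4,fy=4))
E
```

```text
t: 7.87
tool_pos: [0.5258, 0.0866, 0.1167]
eef_rot: [-89.9, -0.2, -40.4]
force: [-1.4, 0.0, 0.4]
grip_width: 0.006
[0.52608338 0.0869975  0.11681222] [ 0.08093118 -0.55049163 -0.15210228]
```

View pics/s5c.png

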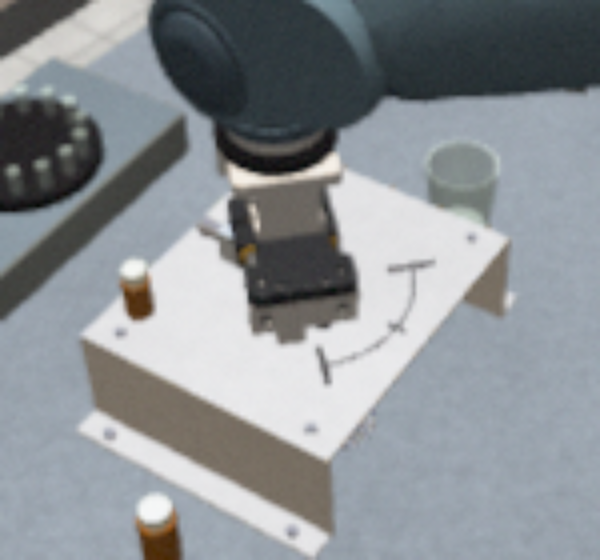

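```bash
python3 -m handwheel '{"slide":[[0,0,-0.003],[-0.0007,0,-0.0035],[-0.0007,0,-0.0035],[-0.0007,0,-0.0035],[-0.0007,0,-0.0035],[-0.0007,0,-0.0035],[-0.0007,0,-0.0035]],"twist":[0,-0.5,-0.5,-0.5,-0.5,-0.5,-0.5],"jaw":[0,0,0,0,0,0,0]}'
python3 - <<'E'
from h import *
s=status.read_state();y=np.radians(s['eef_rot'][2]);x=np.array([np.cos(y),np.sin(y)]);z=np.array([-np.sin(y),np.cos(y)])
r=np.array(s['tool_pos'])[:2]-[.572,.0195]; print(r@x,r@z,s['force'],s['eef_rot'])
E
```

```text
t: 8.5
tool_pos: [0.5094, 0.0715, 0.1162]
eef_rot: [-89.8, -0.2, -25.2]
force: [3.4, 4.3, 0.7]
grip_width: 0.006
-0.07883686477835436 0.020370564396819155 [3.41310041 4.25756539 0.73015373] [-89.75606236  -0.21251607 -25.22294019]
```

```bash
python3 -m handwheel '{"slide":[[-0.0007,0,-0.0035],[-0.0007,0,-0.0035],[-0.0007,0,-0.0035],[-0.0007,0,-0.0035],[-0.0007,0,-0.0035],[-0.0007,0,-0.0035],[-0.0007,0,-0.0035],[-0.0007,0,-0.0035],[-0.0007,0,-0.0035],[-0.0007,0,-0.0035],[-0.0007,0,-0.0035],[-0.0007,0,-0.0035]],"twist":[-0.5,-0.5,-0.5,-0.5,-0.5,-0.5,-0.5,-0.5,-0.5,-0.5,-0.5,-0.5],"jaw":[0,0,0,0,0,0,0,0,0,0,0,0]}'
cat > r.py <<'E'
from h import *
s=status.read_state();y=np.radians(s['eef_rot'][2]);x=np.array([np.cos(y),np.sin(y)]);z=np.array([-np.sin(y),np.cos(y)])
r=np.array(s['tool_pos'])[:2]-[.572,.0195]; print(r@x,r@z,s['force'],s['eef_rot'])
E
python3 r.py
```

```text
t: 9.5
tool_pos: [0.4918, 0.0313, 0.1156]
eef_rot: [-90.0, -0.1, 4.8]
force: [0.2, -0.1, 0.1]
grip_width: 0.002
-0.0789460291185561 0.018511695058968585 [ 0.16625428 -0.083275    0.05235675] [-90.02715367  -0.11358947   4.80515308]
```

```bash
python3 -m handwheel '{"slide":[[-0.0007,0,-0.0035],[-0.0007,0,-0.0035],[-0.0007,0,-0.0035],[-0.0007,0,-0.0035],[-0.0007,0,-0.0035],[-0.0007,0,-0.0035],[-0.0007,0,-0.0035],[-0.0007,0,-0.0035],[-0.0007,0,-0.0035],[-0.0007,0,-0.0035],[-0.0007,0,-0.0035],[-0.0007,0,-0.0035]],"twist":[-0.5,-0.5,-0.5,-0.5,-0.5,-0.5,-0.5,-0.5,-0.5,-0.5,-0.5,-0.5],"jaw":[0,0,0,0,0,0,0,0,0,0,0,0]}'
python3 r.py
```

```text
t: 10.5
tool_pos: [0.4969, -0.0105, 0.1155]
eef_rot: [-90.1, -0.1, 34.8]
force: [-0.5, 0.1, -0.8]
grip_width: 0.005
-0.07882213156306343 0.018210913846960886 [-0.50257233  0.12293975 -0.77873652] [-9.00595031e+01 -6.12120801e-02  3.48120490e+01]
```

```bash
python3 -m handwheel '{"slide":[[-0.0007,0,-0.0035],[-0.0007,0,-0.0035],[-0.0007,0,-0.0035],[-0.0007,0,-0.0035],[-0.0007,0,-0.0035]],"twist":[-0.5,-0.5,-0.5,-0.5,-0.5],"jaw":[0,0,0,0,0]}'
python3 r.py; python3 -m handwheel '{"slide":[[0,0,-0.0015],[0,0,-0.001],[0,0,0]],"twist":[0,0,0],"jaw":[0,0,0]}'; python3 r.py
```

```text
t: 10.92
tool_pos: [0.5056, -0.0264, 0.1156]
eef_rot: [-90.1, -0.1, 47.3]
force: [-0.5, 0.2, -0.0]
grip_width: 0.005
-0.07879018206601057 0.017637108974289748 [-0.51640501  0.24219851 -0.04856307] [-9.01052962e+01 -5.38959086e-02  4.73042270e+01]
t: 11.17
tool_pos: [0.5071, -0.0279, 0.115]
eef_rot: [-90.0, -0.0, 47.1]
force: [0.4, -0.2, -0.7]
grip_width: 0.005
-0.0789499400357971 0.01528101401862979 [ 0.417298   -0.18582688 -0.68674595] [-9.00497297e+01 -2.82306461e-02  4.71155059e+01]
```

```bash
python3 -m handwheel '{"slide":[[0,0,0.01],[0,0,0.015],[0,0,0.015],[0,-0.03,0],[0,-0.03,0],[0,-0.03,0],[0,-0.03,0.02],[0,-0.02,0.03],[0,0,0.03],[0,0,0.03],[0,0,0]],"twist":[0,0,0,0,0,0,0,0,0,0,0],"jaw":[0,0,0,0,0,0,0,0,0,0,0]}'
python3 - <<'E'
from h import *
im,d=shot('side','s6.png')
cv2.imwrite('pics/s6c.png',cv2.resize(im[130:270,160:310,::-1],None,fx=4,fy=4))
k=cal('wrist'); im,d=shot('wrist','w6.png'); print(status.read_state()['tool_pos'],status.read_state()['force'])
c=k[0]; v,u=np.mgrid[:384,:512]
W=(np.stack([(u-c['cx'])/c['fx']*d,(v-c['cy'])/c['fy']*d,d],-1)-k[2])@k[1]
m=(d>0)&(np.hypot(W[...,0]-.572,W[...,1]-.02)<.02)&(W[...,2]>.16)
if m.sum(): print(m.sum(),np.median(W[m],0),np.percentile(W[m][:,2],[5,95]))
for n in ('side','top','wrist'):
  if n=='top': shot('top','t6.png')
  for t in ('lever_grip','plunger_top'):
    r=vision.place_of(n,t); 
    for x in r[:2]:
      w=c2w(n,x['location'],k if n=='wrist' else None); print(n,t,round(x['score'],2),np.round(w,4),'dir',np.degrees(np.arctan2(w[1]-.0195,w[0]-.572))%360-5-135)
E
```

```text
t: 12.08
tool_pos: [0.3938, 0.0769, 0.2546]
eef_rot: [-90.0, -0.1, 47.3]
force: [-0.4, -0.2, -0.6]
grip_width: 0.006
[0.39593053 0.07488941 0.25450451] [-0.16499055 -1.05153692  0.57573291]
side lever_grip 0.63 [ 0.5137 -0.0421  0.1434] dir 86.57621154392498
side plunger_top 0.53 [0.568  0.0211 0.1809] dir 17.778531027052907
top lever_grip 0.62 [ 0.4327 -0.4177  0.0017] dir 112.32525936776625
top lever_grip 0.5 [ 0.5192 -0.048   0.141 ] dir 91.979678937785
wrist lever_grip 0.69 [ 0.521  -0.0438  0.142 ] dir 91.11807336768615
```

View pics/w6.png

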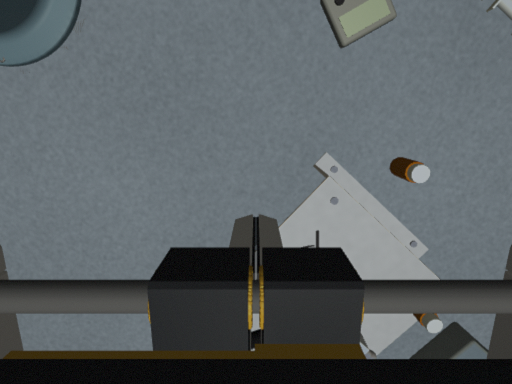

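View pics/s6c.png

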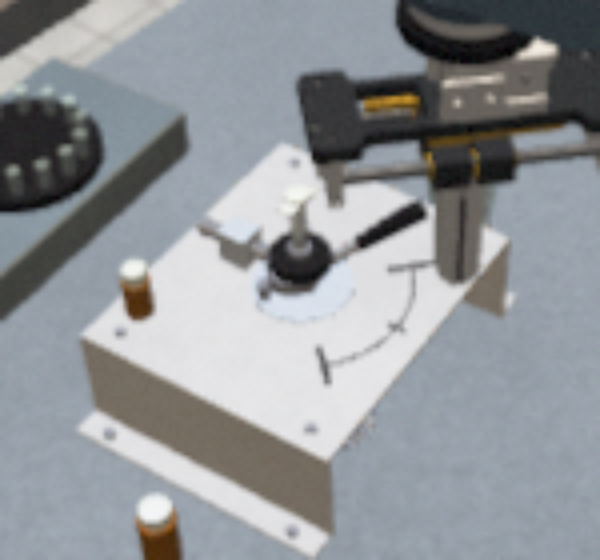

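```bash
python3 - <<'E'
from h import *
im,d=shot('side','s7.png')
for t in ('vial_deck','vial_bench','beaker','spare_syringe','timer'):
    r=vision.place_of('side',t); print(t,[(round(x['score'],2),np.round(c2w('side',x['location']),3).tolist()) for x in r[:1]])
s=status.read_state(); print(s['t'],s['force'],np.abs(s['dq']).max())
order.close_job()
E
```

```text
vial_deck [(0.55, [0.651, 0.115, 0.091])]
vial_bench [(0.76, [0.535, 0.225, -0.001])]
beaker [(0.61, [0.56, -0.182, 0.004])]
spare_syringe [(0.73, [0.478, 0.445, 0.002])]
timer [(0.8, [0.338, 0.305, -0.001])]
12.8333 [-0.44302168 -0.2265774   0.13495065] 0.24187171029819582
the job is handed in; nothing more can be done
```

I pressed the plunger fully down with the lever at load, then pushed the lever past the notch to the inject stop. I drew the arm clear and handed the job in at about 12.8 s.

- **Plunger:** the fingers stopped on it at 183 mm above the bench with about 16 N. Measured afterwards, its top was at 181–184 mm, so it is fully down. That height also fits a seated syringe, and the side picture shows the syringe in its port.
- **Lever:** the side, top and wrist cameras put it at about 87, 92 and 91 degrees from load. Full inject is 90 degrees and the limit is about 86. The side picture shows it beyond the inject mark, and the push ended with almost no contact force, as expected once it has snapped home.
- **Other things:** the deck vial, bench vial, beaker, spare syringe and timer were found within about 5 mm of where they started, which is about the networks' accuracy. I did not re-measure the wrench, small bottle or vial rack, but the arm's low moves stayed well away from them.
- **Failed or doubtful readings:** the top camera's best match for the lever grip was the wrench, so I used its second match. The last wrist picture had the valve hidden behind the gripper, so it gave no plunger height.

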